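Couple the grinding cup to the sample mill and hold it down

TASK

In the lab's sample preparation corner, take the grinding cup with the straight bar grip on top out of the parts crate and set it upright on the sample mill: turn it until the splined socket in its underside meshes with the mill's drive gear and it slides down onto the spring-loaded seat, without forcing it. The mill only runs while the cup is pressed down, so push the cup and the seat right down to the stop and finish like that, still gripping the cup and holding it down; leave everything else standing where it is.

Things in the scene. Friction and masses are not known exactly. Their poses are not given: they have to be found in the camera images.
- cup_center (a point): The grinding cup (loose, about 0.32 kg), 97 mm tall, upright in the crate: black collar 60 mm across, 23.5 mm high, steel body 55 mm across up to 67.5 mm, and on its flat top a straight black bar grip 50 mm long, 16 mm wide, 29.5 mm high. This point lies on its axis 48 mm above the underside. z up, x along the bar.
- cup_grip (a point): Middle of the grinding cup's bar grip, on the cup's axis, 82 mm above its underside (15 mm below the bar's top). x along the bar, z up.
- cup_rim (a point): Centre of the grinding cup's underside, level with the lower edge of its hollow collar (wall 5 mm), which is what lands on the mill's seat. x along the bar grip, z up the axis.
- cup_socket (a point): Centre of the splined socket inside the collar, on the axis 11 mm above the underside: six inward splines 4 mm wide, reaching in to 12 mm from the axis, 2 to 20.5 mm above the edge, six equal grooves between them. Opposite grooves lie in line with the bar grip (x): the cup meshes when the bar is in line with any gear tooth, with about 8 degrees of play either way.
- mill: Sample mill, fixed to the bench: white motor housing 150 x 140 mm, 92 mm high, a sloping control console at its front (-x side, to 116 mm from the axis, 66 mm high), and on top a round grey collar 96 mm across outside, top edge 120 mm above the bench, holding an open well with a flared mouth, 78 mm across narrowing to 66 mm at 112 mm above the bench. Origin on the well's axis at bench level.
- seat_rest (a point): Point fixed on the mill's axis, 104 mm above the bench, level with the top of the unpressed spring seat. z up.
- seat (a joint): How far the spring-loaded seat, a black ring 42 to 61 mm across in the well around the gear, is pressed down, in m: 0 up (as at the start), 0.006 at the bottom stop. The spring takes 4.5 N to start it and 13.5 N at the stop, so it carries the cup's own weight without moving.
- drive (a joint): Angle of the drive gear about the mill's vertical axis, rad, counter-clockwise from above; 0 when one pair of teeth lies along the mill's x axis. It can be anywhere at the start, and turns stiffly (about 0.1 N m).
- gear_top (a point): Centre of the top of the drive gear: a steel upright star of six teeth in the well, 34 mm across, each tooth 5 mm wide with a rounded top, 60 degrees apart, on an 18 mm core. Its top is 12 mm above the unpressed seat, 116 mm above the bench: a cup not meshed stands on the teeth, its edge about 10 mm above the seat. x along one pair of teeth, z up.
- crate: White open parts crate standing on the bench, 250 x 260 mm outside, walls 5 mm thick, 50 mm high, floor 5 mm thick; origin at the centre of its underside.
- jar_center (a point): Steel storage jar in the crate, the same body as the cup (60 mm collar, 94 mm tall) but with a round knob on top and a closed bottom. Leave it. Point on its axis 47 mm up.
- blade_unit_center (a point): Spare blade unit in the crate: black disc 60 mm across, 22 mm high, with small steel blades on top (34 mm in all). Leave it. Point on its axis 17 mm up.
- pot_center (a point): Short steel pot with a flat black lid in the crate, 58 mm across, 58 mm tall. Leave it. Point on its axis 29 mm up.
- brush_center (a point): Cleaning brush lying in the crate along its far wall, 190 mm long. Leave it. Point near its middle, 9 mm up.
- wash_bottle_center (a point): Plastic wash bottle on the bench beyond the crate and mill, 62 mm across, 165 mm tall with its spout. Leave it. Point on its axis 65 mm up.
- reagent_bottle_center (a point): Brown glass bottle with a black cap on the bench, 68 mm across, 130 mm tall. Leave it. Point on its axis 65 mm up.
- flask_center (a point): Stoppered conical glass flask on the bench, 80 mm across, 141 mm tall. Leave it. Point on its axis 70 mm up.
- beaker_center (a point): Glass beaker on the bench, 70 mm across, 95 mm tall. Leave it. Point on its axis 47 mm up.
Things that resemble listed ones, but are neither listed nor needed, are in the scene too. Leave any purple look-alike of the part that bears cup_center alone.

How it is judged:
By the outcome, as a careful person would: the job done as asked, in the order asked, and still so for the second after the job is handed in, while the arm keeps its last pose, push and grip.
It also fails if it takes over 54 s, if anything falls off the work surface, if the arm or the gripper's body presses on something with over 40 N, if the wrist force passes 120 N, or if a joint passes its speed limit or range.

ROBOT

A 6-joint arm with a two-finger parallel gripper is mounted at the origin on the work surface. World frame = base frame: x ahead of the robot, y to its left, z up, the work surface at z = 0. Lengths are in mm, angles in rad, forces in N, time in s.
With the tool pointing down it reaches from about 350 to 875 mm from the base axis. Payload 4.2 kg.
Tool frame: the origin (TCP) lies at the very end of the fingers, on their centre line; the grasp point (between the pads) lies grip_depth behind it (grip_depth is the distance from the TCP to the grasp point, in mm); z points along the fingers, y is the line along which they close (so a half turn about z gives the same grasp; the last joint's range is limited). The gripper opens to 87 mm and grips with 3 to 60 N. Pads are 19 mm wide; open, the fingers measure 117 mm over their backs; the gripper's body (75 mm by 190 mm) begins 51 mm behind the grasp point.
Start: joints at [-0.921, 0.385, 0.008, 0, -1.194, -0.259], TCP at [238.093, -577.85, 222.55] pointing down, gripper open.
Joint ranges: [-3.14, 3.14], [-1.21, 2.06], [-1.07, 1.41], [-3.16, 2.05], [-2.99, -0.16], [-3.1, 3.1]. Speed limits (rad/s): [2.79, 2.79, 3.14, 3.14, 3.14, 3.14].

INTERFACE

Orientations are given as a rotation vector (axis times angle).
In Python, from plant import state, camera, calibration, job_done, grip_depth gives the robot as it stands.
- The arm moves only by the tool carry_out, never from a script. Its argument "commands" is a list that holds one entry, the list of rows, each a list of 6 numbers: the shift along the tool's x, y, z in units of 25 mm (1.0 is 25 mm), then the turn, a rotation vector about the tool's x, y, z in units of 360 degrees (1.0 is 360 degrees). In form: [[[tx, ty, tz, rx, ry, rz], ...]]. A call has 1 to 8 rows; each row shifts and turns the commanded pose from where the row before left it, along the tool's axes as they then stand; what a row does not reach is not made up. A row lasts 1/8 s, in which the tool goes at most 62.5 mm and 10.7 degrees, less where a joint would pass 70% of its speed; a pose out of reach is approached as far as the arm can. A call with a number of a shift or a turn outside -1 to 1 is refused whole. A call with a gripper value outside its range is refused whole. "jaw" is the closure, from -1 (fully open) to 1 (shut), so that 0 is half open, set as the call begins (left out, the last holds). The fingers move at their own pace and stop on an object; "newtons" is the grip in N (left out, the last holds). Time passes only in rows, so rows that do not move let the fingers close. It gives the time, the measured TCP pose, the force, the opening and the grip force at its end, in the units of the state.
- state(): the state, without advancing time (a new reading comes with each control period).
- camera(name): name is "scene" or "side" or "wrist"; returns the picture (400x640x3 uint8, red, green, blue); there is no depth.
- calibration(name): a dict with "intrinsics" (3x3 intrinsics, pixels), "k1" (the pictures are not rectified: a ray, as slopes to the right and down, at radius r is drawn at 1 + k1 r^2 times it, then the intrinsics apply), "pose" (4x4, takes a point from camera to world coordinates); the wrist camera has in their place "T_tool_cam" (4x4, takes a point from camera to tool coordinates, whose origin is the TCP and whose axes are the flange's). Camera axes: x right, y up, looking along -z (the intrinsics and any distortion apply to the point x, -y, -z); pixel columns grow to the right and rows downward; lengths in mm; the calibration is good to about 2 mm. A picture is of the moment at which its call begins: read the wrist's pose just before it. calibration takes no time and is no camera call.
- job_done(): hands the job in; it is judged then, once.
The state is a dict: "t": time; "joint_positions": joint angles; "dq": joint speeds; "effort": joint torques, N m; "ee_pos": TCP position; "orientation": TCP orientation; "contact_force": force on the tool from outside, world axes, zero at the start; "moment": the same for the moment, N m; "finger_gap": opening from 0.0 (shut) to 1.0 (fully open); "finger_force": force on a finger pad.
Only numpy, scipy, OpenCV 4.12 (cv2) and the standard library are available. Lean on these libraries where they do the work, as an engineer would, in place of code of your own. Each camera call takes 0.05 s, during which the arm holds its last target. There are 200 camera calls.

## Working session

There is one attempt and no reset: what is moved stays moved. The work goes in short steps, Python scripts to look and compute and a tool call to move; the robot and the scene stay as the last step left them, time stands still between calls to the robot, and variables do not carry over. Pictures are saved under pics/ and viewed, at most 10 in all, crops included, and the job is handed in when it is done.

Besides the shell and the picture viewer there is one more tool, called as name(argument=value, ...), one argument or row to a line, values as JSON. carry_out: Moves the arm, as the interface text tells. Shifts and turns lie within -1 to 1; 1 stands for 25 mm of shift or 360 degrees of turn. Its arguments: {"type":"object","properties":{"commands":{"type":"array"},"jaw":{"type":"number"},"newtons":{"type":"number"}},"required":["commands"]}

```bash
mkdir -p pics
cat > h.py <<'E'
import numpy as np, cv2
from scipy.spatial.transform import Rotation as R
from plant import state, camera, calibration, job_done, grip_depth
def pose(name, s=None):
    c=calibration(name)
    if name!='wrist': return c,np.array(c['pose'])
    s=s or state(); T=np.eye(4); T[:3,:3]=R.from_rotvec(s['orientation']).as_matrix(); T[:3,3]=s['ee_pos']
    return c,T@np.array(c['T_tool_cam'])
def proj(name,p,s=None):
    c,T=pose(name,s); p=np.atleast_2d(p); q=(p-T[:3,3])@T[:3,:3]
    a=np.c_[q[:,0],-q[:,1]]/(-q[:,2:]); a=a*(1+c['k1']*(a**2).sum(1,keepdims=True))
    K=np.array(c['intrinsics']); return a@K[:2,:2].T+K[:2,2]
def onz(name,uv,z,s=None):
    c,T=pose(name,s); K=np.array(c['intrinsics']); uv=np.atleast_2d(np.array(uv,float))
    d=(uv-K[:2,2])@np.linalg.inv(K[:2,:2]).T; a=d.copy()
    for _ in range(30): a=d/(1+c['k1']*(a**2).sum(1,keepdims=True))
    r=np.c_[a[:,0],-a[:,1],-np.ones(len(a))]@T[:3,:3].T
    return T[:3,3]+r*((np.broadcast_to(z,len(a))-T[2,3])/r[:,2])[:,None]
def snap(name,f):
    s=state(); im=camera(name)[:,:,::-1].copy(); cv2.imwrite('pics/'+f,im); return s,im
E
python3 - <<'E'
from h import *
s=state();print(s,grip_depth)
a=snap('scene','s0.png')[1];b=snap('side','d0.png')[1];snap('wrist','w0.png')
cv2.imwrite('pics/sw.png',np.hstack([a,b])[:,:]) 
for n in('scene','side'):print(n,pose(n)[1].round(2).tolist())
print(calibration('wrist'))
E
```

```text
{'t': 0.0, 'joint_positions': array([-9.21392904e-01,  3.85596565e-01,  6.59801993e-03, -5.17061337e-04,
       -1.19398905e+00, -2.58590076e-01]), 'dq': array([-0.00051282,  0.00055126,  0.00024026, -0.00026347,  0.00048582,
        0.00063652]), 'effort': array([-7.55181850e-05, -3.90664244e+01,  1.87402260e+01,  4.21971962e+00,
        1.08043579e-02, -2.08446445e-04]), 'ee_pos': array([ 237.86790238, -577.30229828,  221.4218917 ]), 'orientation': array([ 0.60959184, -3.08134163, -0.00342386]), 'contact_force': array([-0.1984562 , -0.24484658,  0.17254957]), 'moment': array([ 0.00613166, -0.02856865, -0.02952981]), 'finger_force': 0.0, 'finger_gap': 1.0013140088449093} 18.700000000000003
scene [[-0.18, -0.58, 0.8, 1229.18], [0.98, -0.11, 0.13, 116.67], [0.01, 0.81, 0.59, 616.07], [0.0, 0.0, 0.0, 1.0]]
side [[-1.0, 0.06, -0.07, 487.01], [-0.09, -0.55, 0.83, 854.33], [0.01, 0.83, 0.56, 642.32], [0.0, 0.0, 0.0, 1.0]]
{'intrinsics': array([[284.93903366,   0.        , 319.39465594],
       [  0.        , 284.93903366, 196.60941765],
       [  0.        ,   0.        ,   1.        ]]), 'k1': -0.04689314304341241, 'T_tool_cam': array([[-6.44329150e-04,  9.57556491e-01,  2.88244949e-01,
         7.88543224e+01],
       [ 9.99999413e-01,  3.65840817e-04,  1.02001969e-03,
         1.75248156e+00],
       [ 8.71274704e-04,  2.88245437e-01, -9.57556165e-01,
        -1.61691272e+02],
       [ 0.00000000e+00,  0.00000000e+00,  0.00000000e+00,
         1.00000000e+00]])}
```

View pics/s0.png

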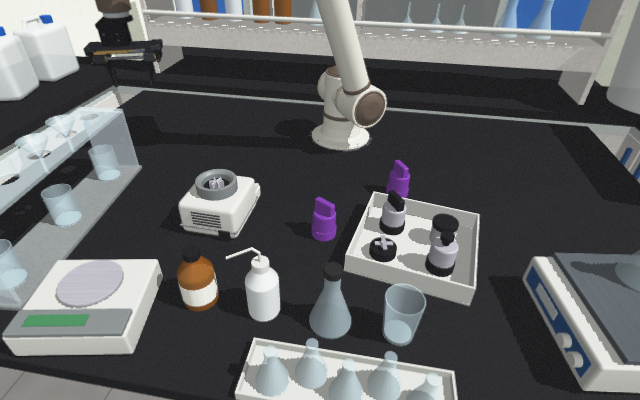

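View pics/d0.png

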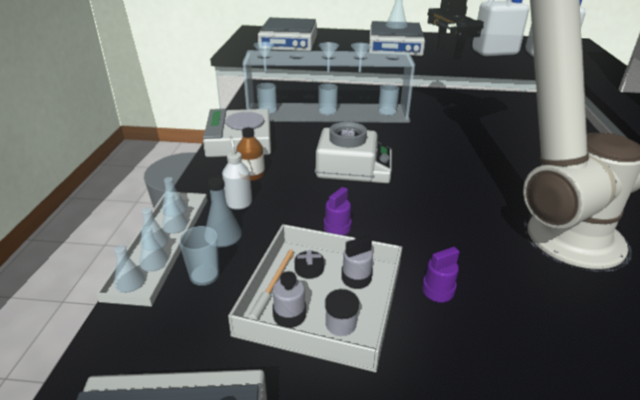

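In the scene picture, the cup candidates are:
- the steel body with a bar on top at (393,212)
- the jar with a round knob at (442,250)
- the purple look-alikes at (324,218) and (399,178), both outside the crate

The steel one at (393,212), seen at (358,262) in the side view, fits the description. The mill collar is at (216,184) in the scene view and (348,132) in the side view. Next I'll confirm the cup in a crop and triangulate.

Run:
```python
from h import *
a=cv2.imread('pics/s0.png');b=cv2.imread('pics/d0.png')
z=lambda im,x,y,w,h,k:cv2.resize(im[y:y+h,x:x+w],None,fx=k,fy=k,interpolation=cv2.INTER_CUBIC)
o=np.vstack([np.hstack([z(a,360,170,80,60,5),z(b,320,220,80,60,5)]),np.hstack([z(a,180,160,80,60,5),z(b,310,110,80,60,5)])])
cv2.imwrite('pics/c1.png',o)
print('bar',onz('scene',(395,198),102),onz('side',(358,246),102))
print('mill',onz('scene',(216,183),120),onz('side',(348,132),120))
```

```text
bar [[488.06202092 180.36595249 102.        ]] [[476.65672239 203.24716701 102.        ]]
mill [[ 534.08166491 -229.09325621  120.        ]] [[ 515.41689595 -218.98607978  120.        ]]
```

View pics/c1.png

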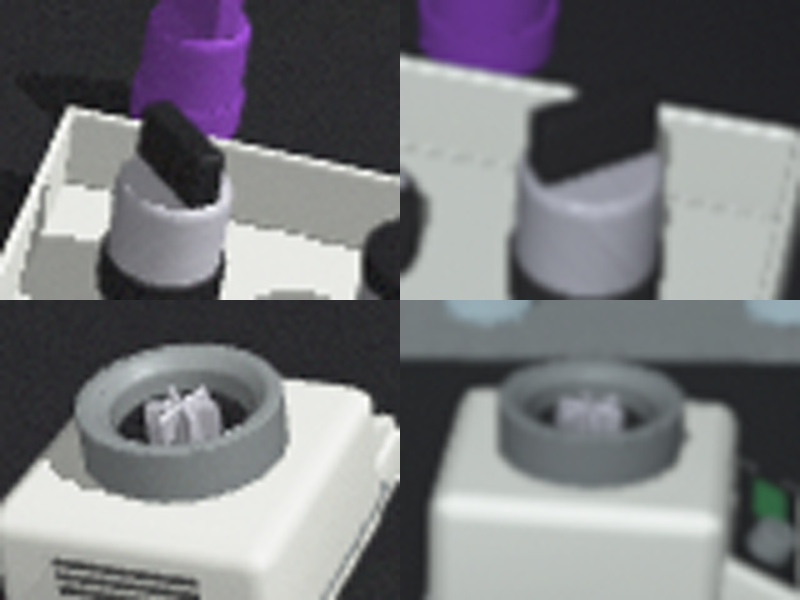

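The crop confirms it: a steel cup with a black straight bar in the crate, and the mill's star gear visible in its collar. I'll move over the mill and look straight down.

carry_out(
  commands=[
    [[-1,0.55,0,0,0,0],[-1,0.55,0,0,0,0],[-1,0.55,0,0,0,0],[-1,0.55,0,0,0,0],[-1,0.55,0,0,0,0],[-1,0.55,0,0,0,0],[-1,0.55,0,0,0,0],[-1,0.55,0,0,0,0]],
  ],
)

```text
t: 1.15
ee_pos: [381.5, -399.0, 222.3]
orientation: [0.61, -3.082, -0.001]
contact_force: [0.5, -0.1, 0.0]
finger_gap: 0.998
finger_force: 0.0
```

carry_out(
  commands=[
    [[-1,0.55,0,0,0,0],[-1,0.55,0,0,0,0],[-1,0.55,0,0,0,0],[-1,0.55,0,0,0,0],[-1,0.55,0,0,0,0],[-1,0.55,0,0,0,0],[-1,0.55,0,0,0,0],[-1,0.55,0,0,0,0]],
  ],
)

```text
t: 2.15
ee_pos: [524.4, -221.2, 222.2]
orientation: [0.61, -3.081, -0.001]
contact_force: [-0.1, -0.8, -0.2]
finger_gap: 1.002
finger_force: 0.0
```

carry_out(
  commands=[
    [[0,0,0,0,0,0]],
  ],
)

```text
t: 2.28
ee_pos: [524.9, -220.8, 222.1]
orientation: [0.613, -3.081, -0.001]
contact_force: [-0.2, -0.0, -0.6]
finger_gap: 1.001
finger_force: 0.0
```

Run:
```python
from h import *
s,im=snap('wrist','w1.png');np.save('w1s.npy',s,allow_pickle=True)
print(s['t'],s['ee_pos'],s['orientation'],s['joint_positions'],proj('wrist',[[522,-222,120],[522,-222,116]],s))
```

```text
2.275 [ 524.87805746 -220.78247913  222.05294723] [ 6.13483753e-01 -3.08057579e+00 -7.01903931e-04] [-1.13861218e-01  2.91161135e-01 -1.31887644e-01 -2.90953620e-04
 -1.14838338e+00 -1.06366757e+00] [[317.78407363 193.00741483]
 [317.80761062 191.87792806]]
```

View pics/w1.png

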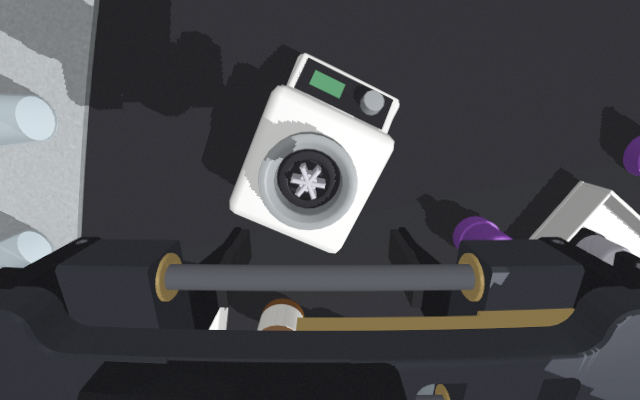

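The wrist view shows the mill with its collar centred at about (308,181) and the six-tooth gear inside it. I'll rectify the gear plane and fit the centre and tooth angle.

```bash
cat >> h.py <<'E'
def rect(name,im,c,z,half,n,s):
    g=np.linspace(-half,half,n); X,Y=np.meshgrid(g+c[0],-g[::1]+c[1])  # cols=+x, rows=-y
    uv=proj(name,np.c_[X.ravel(),Y.ravel(),np.full(X.size,z)],s).reshape(n,n,2).astype(np.float32)
    return cv2.remap(im,uv[...,0],uv[...,1],cv2.INTER_CUBIC)
E
python3 - <<'E'
from h import *
s=np.load('w1s.npy',allow_pickle=True).item(); im=cv2.imread('pics/w1.png')
c=onz('wrist',(308,181),116,s)[0];print(c)
g=cv2.cvtColor(rect('wrist',im,c,116,30,601,s),cv2.COLOR_BGR2GRAY).astype(float)
# search center + angle: six-tooth template
best=[]
yy,xx=np.mgrid[-30:30:601j,-30:30:601j]; yy=-yy
def score(p):
    dx,dy,a=p; X=xx-dx;Y=yy-dy; r=np.hypot(X,Y); m=(r<9).astype(float)
    for k in range(3):
        t=a+k*np.pi/3; u=X*np.cos(t)+Y*np.sin(t); v=-X*np.sin(t)+Y*np.cos(t); m=np.maximum(m,(abs(u)<17)&(abs(v)<2.5))
    ring=(r<20.5)
    return g[m>0].mean()-g[ring&(m==0)].mean()
xx=xx[::4,::4];yy=yy[::4,::4];G=g;g=g[::4,::4]
for dx in np.arange(-5,6,1.):
  for dy in np.arange(-5,6,1.):
    for a in np.radians(np.arange(0,60,3)): best.append((score((dx,dy,a)),dx,dy,np.degrees(a)))
best.sort(reverse=True);b=best[0];print(best[:6])
best=[(score((b[1]+i,b[2]+j,np.radians(b[3]+k))),b[1]+i,b[2]+j,b[3]+k) for i in np.arange(-1,1.1,.5) for j in np.arange(-1,1.1,.5) for k in np.arange(-3,3.1,1)]
b=max(best);print(b,c[:2]+b[1:3])
o=rect('wrist',im,c,116,30,601,s)
for k in range(6):
    t=np.radians(b[3]+60*k);C=np.array([300+10*b[1],300-10*b[2]])
    cv2.line(o,tuple((C+[90*np.cos(t),-90*np.sin(t)]).astype(int)),tuple((C+[170*np.cos(t),-170*np.sin(t)]).astype(int)),(0,0,255),1)
o2=rect('wrist',im,c,120,55,601,s)
for r in (39,48): cv2.circle(o2,(int(300+b[1]*600/110),int(300-b[2]*600/110)),int(r*600/110),(0,0,255),1)
cv2.imwrite('pics/c2.png',cv2.resize(np.hstack([o,o2]),(800,400)))
E
```

```text
[ 515.53201542 -234.90910393  116.        ]
[(np.float64(129.2351363778112), np.float64(1.0), np.float64(0.0), np.float64(42.0)), (np.float64(127.23490627201126), np.float64(1.0), np.float64(1.0), np.float64(42.0)), (np.float64(126.87963857118993), np.float64(2.0), np.float64(0.0), np.float64(42.0)), (np.float64(125.46899339127553), np.float64(1.0), np.float64(0.0), np.float64(39.0)), (np.float64(125.38451263523683), np.float64(1.0), np.float64(0.0), np.float64(45.0)), (np.float64(125.37434540871853), np.float64(2.0), np.float64(1.0), np.float64(42.0))]
(np.float64(131.25748266263264), np.float64(1.5), np.float64(0.5), np.float64(42.0)) [ 517.03201542 -234.40910393]
```

View pics/c2.png

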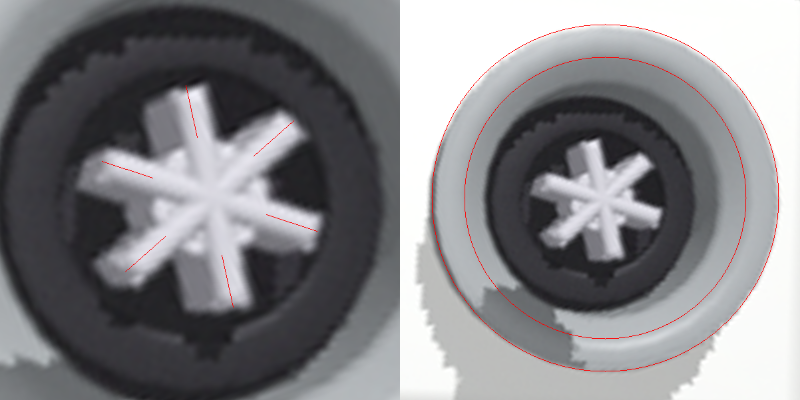

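The centre and circles match the sizes given (48 and 39 mm radii). The mill axis is at about (517.2, -234.4) and the teeth lie at 42° modulo 60°. Now over the cup.

carry_out(
  commands=[
    [[-0.3,1,0,0,0,0],[-0.3,1,0,0,0,0],[-0.3,1,0,0,0,0],[-0.3,1,0,0,0,0],[-0.3,1,0,0,0,0],[-0.3,1,0,0,0,0],[-0.3,1,0,0,0,0],[-0.3,1,0,0,0,0]],
  ],
)

```text
t: 3.32
ee_pos: [502.8, -14.4, 222.5]
orientation: [0.608, -3.082, 0.0]
contact_force: [-0.1, -0.1, -0.4]
finger_gap: 1.001
finger_force: 0.0
```

carry_out(
  commands=[
    [[-0.3,1,0,0,0,0],[-0.3,1,0,0,0,0],[-0.3,1,0,0,0,0],[-0.3,1,0,0,0,0],[-0.3,1,0,0,0,0],[-0.3,1,0,0,0,0],[-0.3,1,0,0,0,0],[0,0,0,0,0,0]],
  ],
)

```text
t: 4.32
ee_pos: [485.1, 167.7, 222.4]
orientation: [0.612, -3.081, 0.0]
contact_force: [-0.1, -0.2, 0.5]
finger_gap: 0.999
finger_force: 0.0
```

Run:
```python
from h import *
s,im=snap('wrist','w2.png');np.save('w2s.npy',s,allow_pickle=True)
print(s['t'],s['ee_pos'],s['orientation'],s['joint_positions'],proj('wrist',[[482,192,102]],s))
```

```text
4.325 [485.13501261 167.74972656 222.43308381] [ 6.11602919e-01 -3.08114967e+00  2.34597134e-04] [ 6.49472672e-01  1.94735335e-01 -2.61745800e-01 -1.06847474e-05
 -1.11467578e+00 -1.82836192e+00] [[340.82115853 196.91238715]]
```

View pics/w2.png

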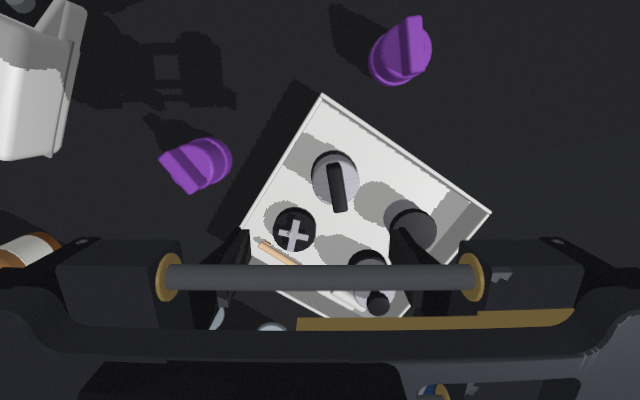

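The wrist view shows the cup's body centred near (335,178). Its bar top runs from about (333,163) to (342,212). The blade unit is at (294,230), the pot at (412,230) and the jar at (375,290). I'll rectify at the bar-top height, 102 mm, and fit a 50 x 16 rectangle.

Run:
```python
from h import *
s=np.load('w2s.npy',allow_pickle=True).item(); im=cv2.imread('pics/w2.png')
c=onz('wrist',(337,188),102,s)[0];print(c)
o=rect('wrist',im,c,102,50,601,s); g=cv2.cvtColor(o,cv2.COLOR_BGR2GRAY).astype(float)[::4,::4]
yy,xx=np.mgrid[-50:50:601j,-50:50:601j]; yy=-yy[::4,::4];xx=xx[::4,::4]
def score(dx,dy,a):
    u=(xx-dx)*np.cos(a)+(yy-dy)*np.sin(a);v=-(xx-dx)*np.sin(a)+(yy-dy)*np.cos(a)
    i=(abs(u)<25)&(abs(v)<8); r=(abs(u)<28)&(abs(v)<11)&~i
    return g[r].mean()-g[i].mean()
b=max((score(i,j,np.radians(k)),i,j,k) for i in np.arange(-12,13,2.) for j in np.arange(-12,13,2.) for k in range(0,180,5))
b=max((score(b[1]+i,b[2]+j,np.radians(b[3]+k)),b[1]+i,b[2]+j,b[3]+k) for i in np.arange(-2,2.1,.5) for j in np.arange(-2,2.1,.5) for k in np.arange(-5,6,1))
print(b,c[:2]+b[1:3]); C=c[:2]+b[1:3]
o=rect('wrist',im,C,102,50,400,s);o2=rect('wrist',im,C,72.5,50,400,s)
cv2.polylines(o,[cv2.boxPoints(((200,200),(200,64),-b[3])).astype(int)],True,(0,0,255),1)
cv2.circle(o2,(200,200),110,(0,0,255),1)
cv2.imwrite('pics/c3.png',np.hstack([o,o2]))
```

```text
[474.75365019 184.55016722 102.        ]
(np.float64(109.56388420564224), np.float64(1.5), np.float64(0.5), np.int64(32)) [476.25365019 185.05016722]Traceback (most recent call last):
  File "<stdin>", line 14, in <module>
cv2.error: OpenCV(4.12.0) :-1: error: (-5:Bad argument) in function 'boxPoints'
> Overload resolution failed:
>  - Argument ''box' angle' can not be safely parsed to 'float'
>  - Argument ''box' angle' can not be safely parsed to 'float'
```

Run:
```python
from h import *
s=np.load('w2s.npy',allow_pickle=True).item(); im=cv2.imread('pics/w2.png')
C=np.array([476.25,185.05])
o=rect('wrist',im,C,102,50,400,s);o2=rect('wrist',im,C,72.5,50,400,s)
cv2.polylines(o,[cv2.boxPoints(((200,200),(200,64),-32.0)).astype(int)],True,(0,0,255),1)
cv2.circle(o2,(200,200),110,(0,0,255),1)
cv2.imwrite('pics/c3.png',np.hstack([o,o2]))
M=R.from_rotvec(s['orientation']).as_matrix();print(M.round(3),M.T@(np.r_[C,222]-s['ee_pos']))
```

```text
[[-0.924 -0.382 -0.   ]
 [-0.382  0.924 -0.   ]
 [ 0.    -0.    -1.   ]] [ 1.60344395 19.38227992  0.43204631]
```

View pics/c3.png

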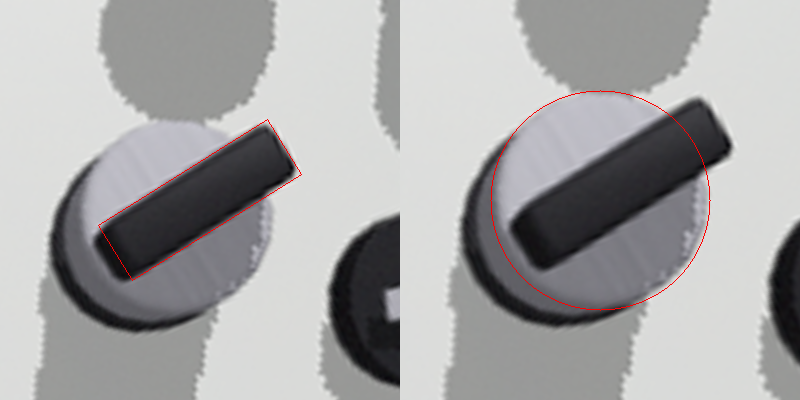

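The rectangle and the 55 mm circle both match. The cup axis is at about (476, 185) and the bar at 32°. To grasp it I'll shift, turn +9.5°, and descend to TCP z of about 76, which keeps the fingertips just above the body top at 72.5.

carry_out(
  commands=[
    [[0.06,0.77,0,0,0,0],[0,0,0.8,0,0,-0.0264],[0,0,1,0,0,0],[0,0,1,0,0,0],[0,0,0.7,0,0,0],[0,0,0,0,0,0]],
  ],
  jaw=-1,
)

```text
t: 5.12
ee_pos: [475.8, 182.9, 133.9]
orientation: [0.86, -3.018, 0.002]
contact_force: [0.5, -0.0, -0.2]
finger_gap: 0.999
finger_force: 0.0
```

Run:
```python
from h import *
s,im=snap('wrist','w3.png')
M=R.from_rotvec(s['orientation']).as_matrix()
print(s['ee_pos'],np.degrees(np.arctan2(M[1,:2],M[0,:2])),M.T@(np.array([476.2,185,76])-s['ee_pos'])/25)
u=np.array([np.cos(np.radians(32)),np.sin(np.radians(32))]);n=np.array([-u[1],u[0]])
P=[np.r_[np.array([476.2,185])+25*a*u+8*b*n,102] for a,b in((1,1),(1,-1),(-1,-1),(-1,1))]
cv2.polylines(im,[proj('wrist',np.array(P),s).astype(int)],True,(0,0,255),1)
cv2.imwrite('pics/c4.png',im)
```

```text
[475.84534934 182.89654427 133.89811099] [-148.19942547  121.80065242] [-0.06492714  0.06488689  2.31567715]
```

View pics/c4.png

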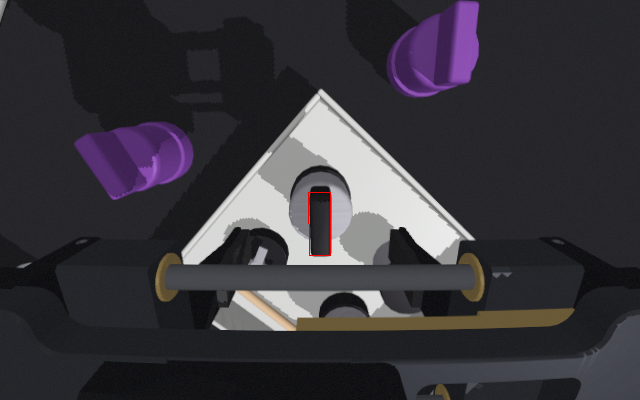

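The predicted bar outline lies on the bar at (320,224), between the fingers and clear of the blade unit and pot. I'll descend and close.

carry_out(
  commands=[
    [[-0.06,0.06,0.9,0,0,0],[0,0,0.8,0,0,0],[0,0,0.6,0,0,0],[0,0,0,0,0,0]],
  ],
)

```text
t: 5.68
ee_pos: [476.9, 186.3, 77.2]
orientation: [0.862, -3.02, 0.001]
contact_force: [-0.3, -0.9, 0.3]
finger_gap: 1.0
finger_force: 0.0
```

carry_out(
  commands=[
    [[0,0,0,0,0,0],[0,0,0,0,0,0],[0,0,0,0,0,0],[0,0,0,0,0,0],[0,0,0,0,0,0],[0,0,0,0,0,0],[0,0,0,0,0,0]],
  ],
  jaw=1,
  newtons=35,
)

```text
t: 6.55
ee_pos: [477.1, 186.8, 77.5]
orientation: [0.863, -3.021, 0.0]
contact_force: [-0.0, -0.2, -0.4]
finger_gap: 0.288
finger_force: 0.0
```

carry_out(
  commands=[
    [[0,0,0,0,0,0],[0,0,0,0,0,0],[0,0,0,0,0,0],[0,0,0,0,0,0]],
  ],
)

```text
t: 7.05
ee_pos: [477.0, 186.7, 77.4]
orientation: [0.863, -3.02, 0.0]
contact_force: [0.5, -1.1, -2.2]
finger_gap: 0.183
finger_force: 34.9
```

The opening is 15.9 mm, matching the bar's width, and the grip force is 35 N. I'll lift and carry to the mill.

carry_out(
  commands=[
    [[0,0,-0.4,0,0,0],[0,0,-0.8,0,0,0],[0,0,-1,0,0,0],[0,0,-1,0,0,0],[0,0,-1,0,0,0],[0,0,-1,0,0,0],[0,0,-0.8,0,0,0],[0,0,0,0,0,0]],
  ],
)

```text
t: 8.05
ee_pos: [477.5, 187.3, 229.2]
orientation: [-0.862, 3.017, 0.003]
contact_force: [0.2, 0.6, -2.5]
finger_gap: 0.183
finger_force: 34.9
```

carry_out(
  commands=[
    [[0.3,-0.6,0,0,0,0],[0.47,-0.95,0,0,0,0],[0.47,-0.95,0,0,0,0],[0.47,-0.95,0,0,0,0],[0.47,-0.95,0,0,0,0],[0.47,-0.95,0,0,0,0],[0.47,-0.95,0,0,0,0],[0.47,-0.95,0,0,0,0]],
  ],
)

```text
t: 9.05
ee_pos: [495.4, -16.3, 226.1]
orientation: [0.861, -3.018, -0.001]
contact_force: [0.1, -0.0, -2.7]
finger_gap: 0.185
finger_force: 34.9
```

carry_out(
  commands=[
    [[0.47,-0.95,0,0,0,0],[0.47,-0.95,0,0,0,0],[0.47,-0.95,0,0,0,0],[0.47,-0.95,0,0,0,0],[0.47,-0.95,0,0,0,0],[0.47,-0.95,0,0,0,0],[0.47,-0.95,0,0,0,0],[0.47,-0.95,0,0,0,0]],
  ],
)

```text
t: 10.05
ee_pos: [515.7, -226.8, 225.9]
orientation: [0.861, -3.018, -0.003]
contact_force: [-0.2, -0.2, -4.8]
finger_gap: 0.18
finger_force: 34.9
```

carry_out(
  commands=[
    [[0.2,-0.4,0,0,0,0],[0,0,0,0,0,-0.0283],[0,0,0,0,0,0],[0,0,0,0,0,0]],
  ],
)

```text
t: 10.55
ee_pos: [517.9, -236.3, 227.2]
orientation: [1.125, -2.933, -0.001]
contact_force: [1.1, 0.0, -3.5]
finger_gap: 0.183
finger_force: 34.9
```

Run:
```python
from h import *
s=state();M=R.from_rotvec(s['orientation']).as_matrix()
print(s['t'],s['ee_pos'],s['contact_force'],s['finger_force'],s['finger_gap'],M[2],np.degrees(np.arctan2(M[1,:2],M[0,:2])),M.T@(np.array([517.2,-234.4,227])-s['ee_pos'])/25)
b=snap('side','d4.png')[1];s,w=snap('wrist','w4.png')
z=s['ee_pos'][2]+24.6
cv2.circle(w,tuple(proj('wrist',np.r_[s['ee_pos'][:2],z],s)[0].astype(int)),3,(0,0,255),-1)
print(proj('wrist',[[517.2,-234.4,120]],s))
cv2.imwrite('pics/c5.png',np.hstack([cv2.resize(w,(480,300)),cv2.resize(b[60:200,280:420],(300,300))]))
```

```text
10.55 [ 517.86298531 -236.34658806  227.15774184] [ 1.11369207  0.02932195 -3.52031939] 34.924320238642395 0.18279458868384205 [ 4.29903955e-04  8.67605500e-04 -9.99999531e-01] [-138.04106128  131.95891735] [-0.03234162  0.07562653  0.00636139]
[[320.07940512 194.78967332]]
```

View pics/c5.png

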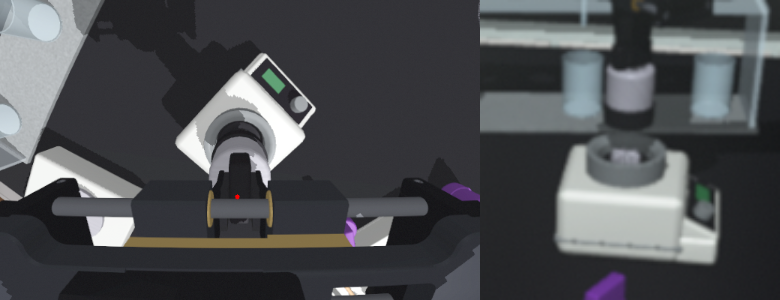

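The cup hangs upright above the mill, aligned at 42°. I'll apply the small centring correction and lower it to just above the gear, watching the force.

carry_out(
  commands=[
    [[-0.08,0.09,0,0,0,0],[0,0,0.5,0,0,0],[0,0,0.5,0,0,0],[0,0,0.4,0,0,0],[0,0,0,0,0,0]],
  ],
)

```text
t: 11.28
ee_pos: [517.5, -233.5, 191.0]
orientation: [1.127, -2.93, -0.003]
contact_force: [-0.3, -0.1, -3.7]
finger_gap: 0.183
finger_force: 34.9
```

carry_out(
  commands=[
    [[0,0,0.1,0,0,0],[0,0,0.1,0,0,0],[0,0,0,0,0,0]],
  ],
)

```text
t: 11.65
ee_pos: [518.2, -233.6, 187.5]
orientation: [-1.128, 2.932, -0.0]
contact_force: [-0.9, 0.1, -3.7]
finger_gap: 0.182
finger_force: 34.9
```

carry_out(
  commands=[
    [[0,0,0.08,0,0,0],[0,0,0.08,0,0,0],[0,0,0,0,0,0]],
  ],
)

```text
t: 12.02
ee_pos: [518.1, -233.6, 183.3]
orientation: [1.128, -2.932, -0.0]
contact_force: [-0.3, -0.3, -3.1]
finger_gap: 0.182
finger_force: 34.9
```

carry_out(
  commands=[
    [[0,0,0.08,0,0,0],[0,0,0,0,0,0]],
  ],
)

```text
t: 12.28
ee_pos: [518.1, -233.6, 181.3]
orientation: [1.128, -2.932, -0.0]
contact_force: [-0.2, -0.6, -3.8]
finger_gap: 0.178
finger_force: 34.9
```

The underside is at about 109 mm, below the unmeshed contact height, and there's no force. It's meshed, so on down to the seat.

carry_out(
  commands=[
    [[0,0,0.08,0,0,0],[0,0,0.08,0,0,0],[0,0,0,0,0,0]],
  ],
)

```text
t: 12.65
ee_pos: [518.1, -233.6, 177.3]
orientation: [1.128, -2.932, -0.001]
contact_force: [0.3, -0.7, -3.3]
finger_gap: 0.182
finger_force: 34.9
```

carry_out(
  commands=[
    [[0,0,0.06,0,0,0],[0,0,0.06,0,0,0],[0,0,0,0,0,0]],
  ],
)

```text
t: 13.02
ee_pos: [518.5, -233.7, 175.4]
orientation: [-1.128, 2.931, -0.001]
contact_force: [-0.3, 1.2, 1.3]
finger_gap: 0.18
finger_force: 34.9
```

Seat contact is at the expected height. Now I'll press it toward the stop with a firmer grip.

carry_out(
  commands=[
    [[0,0,0.06,0,0,0],[0,0,0.06,0,0,0],[0,0,0.06,0,0,0],[0,0,0,0,0,0]],
  ],
  newtons=50,
)

```text
t: 13.52
ee_pos: [518.6, -233.8, 171.4]
orientation: [-1.128, 2.931, -0.002]
contact_force: [-2.5, 2.3, 6.7]
finger_gap: 0.181
finger_force: 50.0
```

carry_out(
  commands=[
    [[0,0,0.04,0,0,0],[0,0,0.04,0,0,0],[0,0,0,0,0,0]],
  ],
)

```text
t: 13.9
ee_pos: [518.7, -233.8, 170.1]
orientation: [-1.129, 2.931, -0.003]
contact_force: [-2.8, 2.9, 10.5]
finger_gap: 0.181
finger_force: 50.0
```

carry_out(
  commands=[
    [[0,0,0.04,0,0,0],[0,0,0,0,0,0],[0,0,0,0,0,0]],
  ],
)

```text
t: 14.28
ee_pos: [518.7, -233.9, 170.1]
orientation: [-1.129, 2.93, -0.003]
contact_force: [-3.9, 2.9, 13.0]
finger_gap: 0.18
finger_force: 50.0
```

carry_out(
  commands=[
    [[0,0,0.04,0,0,0],[0,0,0,0,0,0],[0,0,0,0,0,0]],
  ],
)

```text
t: 14.65
ee_pos: [518.9, -234.0, 170.0]
orientation: [-1.129, 2.93, -0.005]
contact_force: [-4.4, 3.8, 16.5]
finger_gap: 0.179
finger_force: 50.1
```

The height now holds at 170.0 while the force rises, so the stop is reached: 6 mm below seat contact. One last look.

Run:
```python
from h import *
a=snap('scene','s9.png')[1];b=snap('side','d9.png')[1]
cv2.imwrite('pics/c9.png',np.hstack([cv2.resize(a[100:340,140:500],(420,280)),cv2.resize(b[80:320,200:480],(327,280))]))
s=state();print(s['t'],s['ee_pos'],s['contact_force'],s['moment'])
```

```text
14.75 [ 518.87752975 -234.01576348  170.00957474] [-5.93276725  3.34913588 16.49839482] [ 1.45207553  1.83112839 -0.02573837]
```

View pics/c9.png

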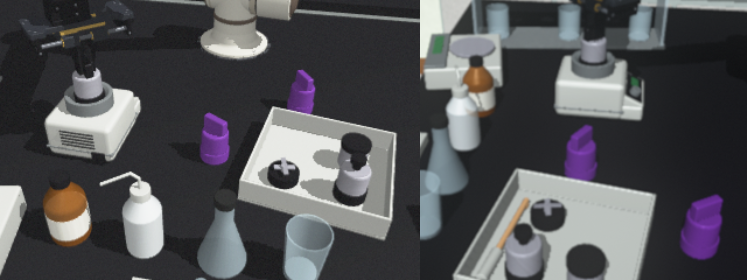

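The cup sits deep and upright in the mill's well, still gripped at (87,85) in the left panel, and everything else stands where it was. Handing in.

```bash
python3 -c "
from plant import job_done
print(job_done())"
```

```text
the job is handed in; nothing more can be done
None
```

The grinding cup is meshed on the mill's drive gear and pressed with the seat down to the stop, still gripped and held down with about 16 N when I handed the job in at about 15 s; everything else was left standing where it was.

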